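# Hang the mallet back on its latching hook

### The arm

A 6-joint arm with a two-finger parallel gripper is mounted at the origin on a cart in front of the work surface, level with it; the furniture and walls round the work are solid. World frame = base frame: x ahead of the robot, y to its left, z up, the work surface at z = 0. Lengths are in m, angles in rad, forces in N, time in s.
With the tool pointing down it reaches from about 0.225 to 0.725 m from the base axis. Payload 3.1 kg.
Tool frame: the origin (TCP) lies at the very end of the fingers, on their centre line; the grasp point (between the pads) lies 19 mm behind it; z points along the fingers, y is the line along which they close (so a half turn about z gives the same grasp; the last joint's range is limited). The gripper opens to 85 mm and grips with 20 to 120 N. Pads are 22 mm wide; open, the fingers measure 114 mm over their backs; the gripper's body (76 mm by 85 mm) begins 54 mm behind the grasp point. The pads swing forward as they close: fully open they stand 13 mm farther back than shut.
Start: joints at [-1.344, 0.048, 0.099, 1.622, 0, 1.443], TCP at [0.182, -0.492, 0.231] pointing down, gripper open.
Joint ranges: [-2.91, 2.91], [-0.99, 1.94], [-1.21, 1.42], [-2.12, 2.29], [-1.49, 1.47], [-3.14, 3.14]. Speed limits (rad/s): [2.79, 2.79, 3.14, 3.14, 3.14, 3.14].

### API

Orientations are given as a unit quaternion [x, y, z, w].
In Python, from rig import manip gives the robot as it stands.
- The arm moves only by the tool send_rows, never from a script. Its argument "increments" is a list of rows, each an object with "grip": the closure in counts, from 0 (fully open) to 255 (shut); "delta_pos": the shift along the tool's x, y, z in mm, a list of three; "roll": the turn about the tool's z in degrees. A call has 1 to 10 rows; each row is the pose to reach, as a shift and turn from the pose commanded when the call began, along the tool's axes at that moment; what a row does not reach only later rows make up. A row lasts 1/10 s, in which the tool goes at most 50 mm and 8.59 degrees, less where a joint would pass 70% of its speed; a pose out of reach is approached as far as the arm can. A call with a gripper value outside its range is refused whole. The fingers move at their own pace and stop on an object; "squeeze" is the grip in N (left out, the last holds). Time passes only in rows, so rows that repeat a pose let the fingers close. It gives the time, the measured TCP pose, the force, the opening and the grip force at its end, in the units of the state.
- manip.state(): the state, without advancing time (a new reading comes with each control period).
- manip.capture(name): name is "scene" or "top"; returns the picture (400x640x3 uint8, red, green, blue); there is no depth.
- manip.get_calibration(name): a dict with "fx", "fy", "cx", "cy" (pixels), "k1" (the pictures are not rectified: a ray, as slopes to the right and down, at radius r is drawn at 1 + k1 r^2 times it, then the intrinsics apply), "position" and "rotation" of the camera in the world. Camera axes: x right, y down, z forward; pixel columns grow to the right and rows downward; lengths in m; the calibration is good to about 2 mm. A picture is of the moment at which its call begins. get_calibration takes no time and is no camera call.
- manip.job_done(): hands the job in; it is judged then, once.
The state is a dict: "time_s": time; "joints": joint angles; "joint_vel": joint speeds; "effort": joint torques, N m; "ee_pos": TCP position; "tcp_rot": TCP orientation; "contact_force": force on the tool from outside, world axes, zero at the start; "torque": the same for the moment, N m; "opening": finger opening in m; "grip_force": force on a finger pad.
Only numpy, scipy, OpenCV 4.12 (cv2) and the standard library are available. Lean on these libraries where they do the work, as an engineer would, in place of code of your own. Each camera call takes 0.05 s, during which the arm holds its last target. There are 200 camera calls.

### The job

Take the square-headed mallet out of its wooden stand and hang it on the empty middle hook of the tool rack: push it in gently, past the sprung keeper, until it just touches the rubber buffer at the end of the slot and the keeper has closed behind it, lower its head onto the prongs and let go. Do not force it into the buffer, do not drop it, and do not knock the two tools hanging on either side or the things standing on the worktop.

Things in the scene. Friction and masses are not known exactly. Their poses are not given: they have to be found in the camera images.
- mallet_grip (a point): wooden block head 24 (x) by 84 (y) by 36 mm high; square handle 16 by 16 mm, 95 mm long, straight down; 0.22 kg, loose, starts upright in the stand. Point: on its axis, 26 mm above the head's underside, 10 mm below its top; grip here from above across the 24 mm (x). Fingertips ending above the head's underside clear the prongs. Either way round will do
- stand: fixed wooden block 100 by 80 mm, 60 mm high, with a square hole 21 by 21 mm, 45 mm deep in the middle of its top, where the mallet's handle stands (lift it at least 45 mm to free it; the head's underside is then 50 mm above the block). Origin: centre of its underside
- hook (a point): empty middle hook of the fixed rack: a fork of two level prongs, each 8 mm wide, 12 mm high, slot 19 mm wide, open to the front (-x). Point: on the slot's centre line, level with the prongs' flat tops (150 mm above the worktop). x runs into the slot, y along the rack, z up. Head rests on the prongs, long side along y, handle down through the slot. Nothing of the rack is higher than the prongs
- hook_mouth (a point): middle of the open mouth of that slot, at the flared tips of the prongs, 58 mm in front (-x) of hook and level with it; the flare narrows over 18 mm to the straight slot. The rail behind is 60 mm beyond hook. Above the prongs a gap of 1 to 3 mm is enough to slide the head in; letting it settle the last millimetres is no drop
- keeper (a joint): sprung brass leaf that slants 7 mm into the slot from its +y side, 1 to 13 mm below the prongs' tops: 0 = closed, 0.2 to 0.4 rad = pressed aside. Its free tip, pointing in, lies anywhere from 18 mm before to 18 mm behind hook, not measured: feel for it. From 12 mm before the tip it resists a push with about 4 N; when the handle is wholly 2 mm past, it snaps shut behind it
- hammer_head (a point): loose steel hammer hanging on the fork 90 mm to the left (+y of the hook); head 24 mm (x) by 80 mm (y), 26 mm high, on the same prongs' tops; leaves about 8 mm beside the mallet's head. This point: middle of its head
- round_mallet_head (a point): loose round-headed wooden mallet hanging on the fork 90 mm to the right (-y of the hook); head 33 mm (x) by 76 mm (y), 33 mm high; leaves about 10 mm beside the mallet's head. This point: middle of its head, 15 mm above its underside
- spool_green: bystander: wooden thread spool, 36 mm wide, 50 mm high, upright; origin under its centre
- spool_cream: bystander: wooden thread spool, 36 mm wide, 50 mm high, upright; origin under its centre
- grey_tin: bystander: open grey tin, 70 mm wide, 90 mm high; origin under its centre
- button_pot: bystander: small lidded pot, 66 mm wide, 30 mm high; origin under its centre
- rack: fixed tool rack, 280 mm long (y), 150 mm high, of wood with steel prongs; origin on the worktop below hook, x and y as there. It takes up to 30 N from the held mallet
- buffer (a joint): how far the rubber buffer that ends the middle slot is pressed in, m (0 = free). It sits 20 mm behind the keeper's tip on the same carrier, so its depth is not measured either: the handle meets it 2 mm after the keeper has snapped shut. It gives 1 mm for every 2 N: a touch is 1 mm or more, over 4 mm (8 N) is forcing it. Handle's play between keeper and free buffer: 4 mm
Not all that is in view belongs to the job. What is shaped like the part that bears mallet_grip but purple is not meant.

How it is judged:
On the way, in this order (a step that is already met when the one before it is completed fails the run):
1. the mallet's handle is in the middle hook's slot and presses the keeper aside (value of joint keeper above 0.15 rad and x of mallet_grip in the frame of hook above -0.04 m and y of mallet_grip in the frame of hook between -0.006 and 0.006 m), for 0.05 s.
2. the handle has passed the keeper, which is closed again, and touches the buffer (value of joint buffer above 0.0006 m and value of joint keeper below 0.08 rad), for 0.05 s.
At the end, for the whole second after the job is handed in: The mallet hangs upright (within 0.1 rad) in the middle hook, head down on the prongs (within 4 mm), handle behind the keeper (12 mm before to 34 mm behind the hook point), which is closed again (under 0.08 rad); both neighbours still hang in their places (x of mallet_grip in the frame of hook between -0.012 and 0.034 m and y of mallet_grip in the frame of hook between -0.005 and 0.005 m and z of mallet_grip in the frame of hook between 0.022 and 0.03 m and angle between mallet_grip's own z axis and vertical below 0.1 rad and value of joint keeper below 0.08 rad and distance between each of hammer_head, round_mallet_head and hook above 0.08 m); the robot touches nothing.
It fails at once if the buffer is forced: pressed in more than 4 mm (8 N) (value of joint buffer above 0.004 m).
It fails at once if the mallet is forced: more than 30 N between mallet and rack while the fingers bear on the mallet (contact force between mallet and rack above 30 N and contact force between the fingers and mallet above 8 N).
It fails at once if the mallet is dropped: it moves faster than 0.4 m/s (a fall of 8 mm) with no finger bearing on it (linear speed of mallet above 0.4 m/s and contact force between the fingers and mallet below 0.5 N).
It fails at once if a neighbouring tool is knocked: shifted more than 10 mm or tilted more than 0.15 rad (distance of any of hammer_head, round_mallet_head from where it was at the start of the episode above 0.01 m or angle between any of hammer_head, round_mallet_head's own z axis and vertical above 0.15 rad).
It fails at once if a thing standing on the worktop is moved more than 20 mm (distance of any of spool_green, spool_cream, grey_tin, button_pot from where it was at the start of the episode above 0.02 m).
It also fails if it takes over 64 s, if anything falls off the work surface, if the arm or the gripper's body presses on something with over 40 N, if the wrist force passes 120 N, or if a joint passes its speed limit or range.

## Working session

There is one attempt and no reset: what is moved stays moved. The work goes in short steps, Python scripts to look and compute and a tool call to move; the robot and the scene stay as the last step left them, time stands still between calls to the robot, and variables do not carry over. Pictures are saved under pics/ and viewed, at most 10 in all, crops included, and the job is handed in when it is done.

Besides the shell and the picture viewer there is one more tool, called after ">>>" in YAML: its name, and indented under it one key for each argument. send_rows: Moves the arm, as the interface text tells. Its arguments: {"type":"object","properties":{"increments":{"type":"array"},"squeeze":{"type":"number"}},"required":["increments"]}

```bash
mkdir -p pics
python3 - <<'E'
from rig import manip
import cv2
for n in("scene","top"):
    im=manip.capture(n); cv2.imwrite(f"pics/{n}0.png",im[:,:,::-1]); print(n,manip.get_calibration(n))
print(manip.state())
E
```

```text
scene {'fx': 401.5104141191988, 'fy': 401.5104141191988, 'cx': 318.83926155671094, 'cy': 202.24120966769715, 'k1': -0.07213365542949329, 'position': array([-0.04214343,  0.80520599,  0.92935868]), 'rotation': array([-0.25292518,  0.86189393, -0.42258501,  0.12078748])}
top {'fx': 392.5250088621122, 'fy': 392.5250088621122, 'cx': 326.48880008672495, 'cy': 206.07513311809606, 'k1': -0.040706677650990356, 'position': array([ 0.21386759, -0.06821864,  1.61965   ]), 'rotation': array([ 0.70384852, -0.70380579,  0.06822216, -0.06782628])}
{'time_s': 0.1, 'joints': array([-1.34376936e+00,  4.86977903e-02,  9.77174907e-02,  1.62198489e+00,
       -2.92715219e-05,  1.44303660e+00]), 'joint_vel': array([-0.002473  ,  0.00018748,  0.00445026,  0.00022395,  0.00164305,
       -0.00073045]), 'effort': array([ 3.57994468e-03, -3.39850760e+01,  3.20936322e+01,  1.58181618e-02,
       -1.18647094e-04,  3.34792119e-06]), 'ee_pos': array([ 0.18225231, -0.49175424,  0.23020467]), 'tcp_rot': array([ 9.84306436e-01,  1.76464340e-01, -6.84199151e-05, -1.08237031e-03]), 'contact_force': array([-0.53119228, -0.42503017,  0.59277302]), 'torque': array([-0.02449794, -0.00041974,  0.00933257]), 'grip_force': 0.0, 'opening': 0.0851771766753098}
```

View pics/scene0.png

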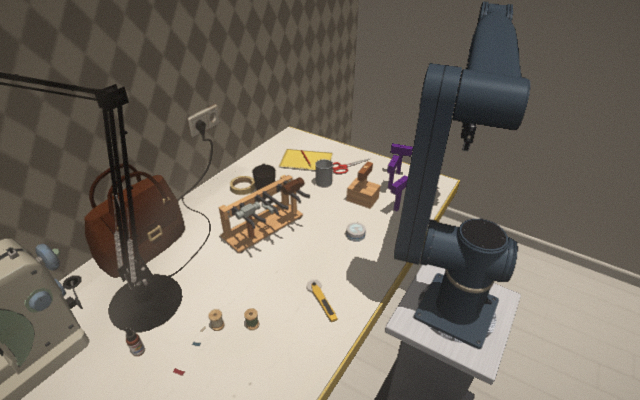

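View pics/top0.png

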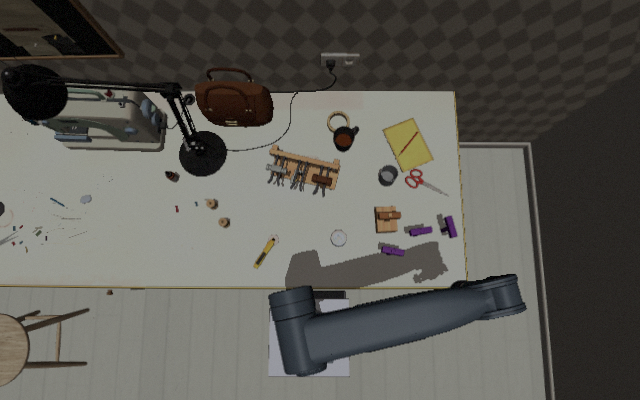

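The scene view shows the rack around (262,212), the mallet in its stand at (364,185) and the purple decoys at (400,170). In the top view the rack is at (303,170), the stand at (387,217) and the button pot at (339,238). Next I'll enlarge both areas.

Run:
```python
import cv2,numpy as np
t=cv2.imread("pics/top0.png");s=cv2.imread("pics/scene0.png")
def c(im,x,y,w,h,k): return cv2.resize(im[y:y+h,x:x+w],(w*k,h*k),interpolation=cv2.INTER_CUBIC)
a=np.vstack([np.hstack([c(t,260,140,88,62,5),c(t,365,195,44,62,5)])])
a=np.vstack([a[:,:660],np.hstack([c(s,215,170,100,72,4),c(s,335,150,65,72,4)])[:,:660]]) if 0 else a
b=np.hstack([c(s,215,172,95,70,4),c(s,342,158,45,50,4)[:0].reshape(0,0,3) if 0 else np.vstack([c(s,340,158,50,50,5),np.zeros((30,250,3),np.uint8)])])
W=max(a.shape[1],b.shape[1])
P=lambda i:np.hstack([i,np.zeros((i.shape[0],W-i.shape[1],3),np.uint8)])
o=np.vstack([P(a),P(b)]);print(o.shape);cv2.imwrite("pics/crop1.png",o)
```

```text
(590, 660, 3)
```

View pics/crop1.png

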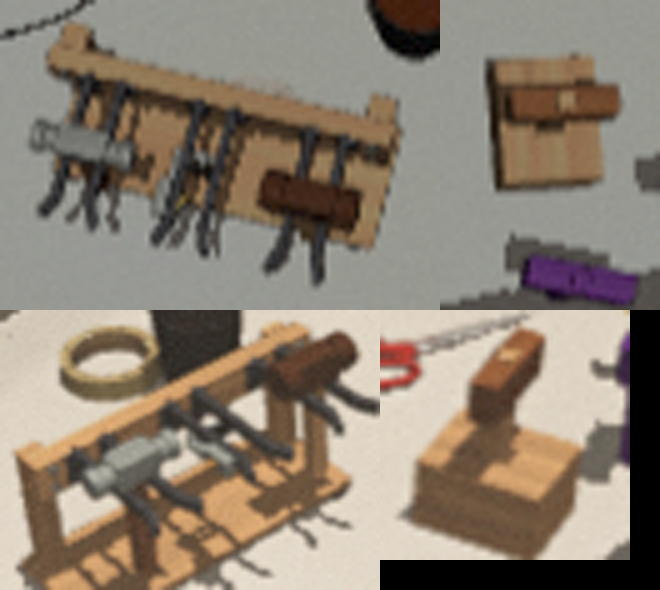

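The crops show the mallet tenon at about (390.4,215) in the top view and (366,166.6) in the scene view. In the top view the middle fork's tips are at about (292,188) and (301.6,189), and its roots at the rail at about (299.6,161) and (307,163.6). I'll cast rays through these.

```bash
cat > h.py <<'E'
import numpy as np,cv2
from rig import manip
from scipy.spatial.transform import Rotation as R
C={n:manip.get_calibration(n) for n in("scene","top")}
def ray(n,p):
    c=C[n];K=np.array([[c['fx'],0,c['cx']],[0,c['fy'],c['cy']],[0,0,1]])
    u=cv2.undistortPoints(np.array([[p]],float),K,np.array([c['k1'],0,0,0,0.]))[0,0]
    d=R.from_quat(c['rotation']).apply([u[0],u[1],1]);return c['position'],d/np.linalg.norm(d)
def plane(n,p,z):
    o,d=ray(n,p);return o+d*(z-o[2])/d[2]
def tri(pt,ps):
    A=[];b=[]
    M=np.zeros((3,3));v=np.zeros(3)
    r=[ray("top",pt),ray("scene",ps)]
    for o,d in r:
        Q=np.eye(3)-np.outer(d,d);M+=Q;v+=Q@o
    x=np.linalg.solve(M,v);return x,[np.linalg.norm((np.eye(3)-np.outer(d,d))@(x-o)) for o,d in r]
def proj(n,X):
    c=C[n];q=R.from_quat(c['rotation']).inv().apply(np.asarray(X)-c['position']);s=q[:2]/q[2]
    s=s*(1+c['k1']*(s@s));return np.array([c['fx']*s[0]+c['cx'],c['fy']*s[1]+c['cy']])
def cr(px,py,x0,y0,X0,Y0,k): return X0+(px-x0+.5)/k-.5, Y0+(py-y0+.5)/k-.5
E
python3 - <<'E'
from h import *
np.set_printoptions(precision=4,suppress=True)
T=lambda x,y:cr(x,y,0,0,260,140,5); T2=lambda x,y:cr(x,y,440,0,365,195,5)
S=lambda x,y:cr(x,y,0,310,215,172,4); S2=lambda x,y:cr(x,y,380,310,340,158,5)
print("tenon",tri(T2(567,100),S2(510,353)))
print("head ends @.146",plane("top",T2(508,103),.146),plane("top",T2(620,100),.146))
print("head ends @.11",plane("top",T2(508,103),.11),plane("top",T2(620,100),.11))
for nm,p in dict(tipL=(160,240),tipR=(208,250),rootL=(198,105),rootR=(235,118),hL=(42,212),hR=(93,226),rL=(270,268),rR=(318,280),hrl=(90,78),hrr=(120,90),rrl=(310,132),rrr=(344,145)).items(): print(nm,plane("top",T(*p),.15))
# stand top corners z=.06
for p in [(491,62),(593,57),(602,182),(499,188)]: print("stand",plane("top",T2(*p),.06))
print("rack posts top L/R", plane("top",T(50,55),.15),plane("top",T(395,130),.15))
for n,p in dict(hamL=(88,480),hamR=(175,445)).items(): print(n,plane("scene",S(*p),.165))
E
```

```text
tenon (array([ 0.467 , -0.3108,  0.1502]), [np.float64(0.0006706059887474078), np.float64(0.0006706059887473835)])
head ends @.146 [ 0.466  -0.2661  0.146 ] [ 0.4683 -0.3518  0.146 ]
head ends @.11 [ 0.4722 -0.2709  0.11  ] [ 0.4745 -0.3587  0.11  ]
tipL [0.5731 0.0653 0.15  ]
tipR [0.5652 0.0282 0.15  ]
rootL [0.6816 0.0375 0.15  ]
rootR [0.671  0.0085 0.15  ]
hL [0.5954 0.157  0.15  ]
hR [0.5842 0.1173 0.15  ]
rL [ 0.551  -0.0196  0.15  ]
rR [ 0.5416 -0.0564  0.15  ]
hrl [0.7037 0.1225 0.15  ]
hrr [0.6939 0.0988 0.15  ]
rrl [ 0.6596 -0.05    0.15  ]
rrr [ 0.6491 -0.0765  0.15  ]
stand [ 0.5144 -0.2647  0.06  ]
stand [ 0.5185 -0.3476  0.06  ]
stand [ 0.4165 -0.3515  0.06  ]
stand [ 0.4117 -0.2687  0.06  ]
rack posts top L/R [0.7227 0.1545 0.15  ] [ 0.6613 -0.1162  0.15  ]
hamL [0.6587 0.1567 0.165 ]
hamR [0.6309 0.0883 0.165 ]
```

```bash
cat >> h.py <<'E'
def delta(target,yawy,s=None):
    """mm in tool axes from the current pose to target (world), roll deg so tool y lies at world angle yawy"""
    s=s or manip.state();Q=R.from_quat(s['tcp_rot']);d=Q.inv().apply(np.array(target)-s['ee_pos'])*1000
    y=Q.apply([0,1,0]);a=np.degrees(np.arctan2(y[1],y[0]));r=-(yawy-a)
    print("d",d.round(1),"roll",round((r+180)%360-180,2),"pos",s['ee_pos'].round(4),"t",round(s['time_s'],2),"F",s['contact_force'].round(1),"open",round(s['opening'],4),"grip",round(s['grip_force'],1))
E
python3 -c "
from h import *
delta([.466,-.309,.25],2.3)
delta([.466,-.309,.118],2.3)"
```

```text
d [329.6 -72.8 -19.6] roll -71.97 pos [ 0.1823 -0.4918  0.2302] t 0.1 F [-0.5 -0.4  0.6] open 0.0852 grip 0.0
d [329.5 -72.6 112.4] roll -71.97 pos [ 0.1823 -0.4918  0.2302] t 0.1 F [-0.5 -0.4  0.6] open 0.0852 grip 0.0
```

>>> send_rows:
  increments:
    - {"grip": 0,"delta_pos": [30,-7,-20],"roll": -8}
    - {"grip": 0,"delta_pos": [70,-15,-20],"roll": -16}
    - {"grip": 0,"delta_pos": [110,-24,-20],"roll": -24}
    - {"grip": 0,"delta_pos": [150,-33,-20],"roll": -32}
    - {"grip": 0,"delta_pos": [190,-42,-20],"roll": -40}
    - {"grip": 0,"delta_pos": [230,-51,-20],"roll": -48}
    - {"grip": 0,"delta_pos": [270,-60,-20],"roll": -56}
    - {"grip": 0,"delta_pos": [305,-68,-20],"roll": -64}
    - {"grip": 0,"delta_pos": [329.6,-72.8,-19.6],"roll": -72}
    - {"grip": 0,"delta_pos": [329.6,-72.8,-19.6],"roll": -72}

```text
time_s: 1.1
ee_pos: [0.4682, -0.3072, 0.2497]
tcp_rot: [0.691, 0.723, 0.001, -0.001]
contact_force: [-0.3, -0.4, 1.2]
opening: 0.0855
grip_force: 0.0
```

Run:
```python
from h import *
delta([.466,-.309,.118],2.3)
o=[]
for n,(x,y) in (("top",(340,170)),("scene",(320,120))):
    im=manip.capture(n)[:,:,::-1]; o.append(cv2.resize(im[y:y+100,x:x+95],(380,400),interpolation=cv2.INTER_CUBIC))
cv2.imwrite("pics/over.png",np.hstack(o))
```

```text
d [ -1.9  -2.2 131.7] roll 0.36 pos [ 0.4682 -0.3072  0.2497] t 1.1 F [-0.3 -0.4  1.2] open 0.0855 grip 0.0
```

View pics/over.png

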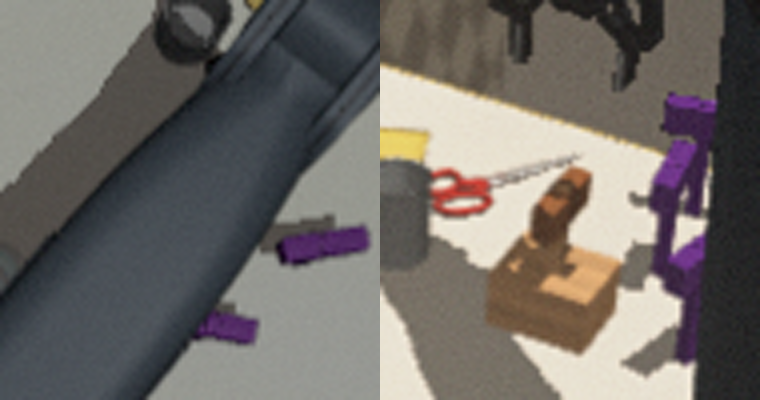

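The top view is blocked by the arm. In the scene view the open fingers hang above the mallet and nothing is in their way, so I'll descend and grip.

>>> send_rows:
  increments:
    - {"grip": 0,"delta_pos": [-2,-2,30],"roll": 0.4}
    - {"grip": 0,"delta_pos": [-2,-2,65],"roll": 0.4}
    - {"grip": 0,"delta_pos": [-2,-2,95],"roll": 0.4}
    - {"grip": 0,"delta_pos": [-2,-2,115],"roll": 0.4}
    - {"grip": 0,"delta_pos": [-2,-2,126],"roll": 0.4}
    - {"grip": 0,"delta_pos": [-2,-2,131.5],"roll": 0.4}
    - {"grip": 0,"delta_pos": [-2,-2,131.5],"roll": 0.4}

```text
time_s: 1.9
ee_pos: [0.4637, -0.312, 0.1193]
tcp_rot: [0.696, 0.718, -0.0, -0.0]
contact_force: [-0.2, 0.1, -0.4]
opening: 0.0855
grip_force: 0.0
```

>>> send_rows:
  increments:
    - {"grip": 120,"delta_pos": [0,0,0],"roll": 0}
    - {"grip": 140,"delta_pos": [0,0,0],"roll": 0}
    - {"grip": 160,"delta_pos": [0,0,0],"roll": 0}
    - {"grip": 180,"delta_pos": [0,0,0],"roll": 0}
    - {"grip": 255,"delta_pos": [0,0,0],"roll": 0}
    - {"grip": 255,"delta_pos": [0,0,0],"roll": 0}
    - {"grip": 255,"delta_pos": [0,0,0],"roll": 0}
  squeeze: 50

```text
time_s: 2.6
ee_pos: [0.4649, -0.3119, 0.1203]
tcp_rot: [0.695, 0.719, 0.0, 0.001]
contact_force: [0.0, 0.5, 2.6]
opening: 0.0235
grip_force: 49.8
```

>>> send_rows:
  increments:
    - {"grip": 255,"delta_pos": [0,0,-10],"roll": 0}
    - {"grip": 255,"delta_pos": [0,0,-25],"roll": 0}
    - {"grip": 255,"delta_pos": [0,0,-45],"roll": 0}
    - {"grip": 255,"delta_pos": [0,0,-70],"roll": 0}
    - {"grip": 255,"delta_pos": [0,0,-100],"roll": 0}
    - {"grip": 255,"delta_pos": [0,0,-130],"roll": 0}
    - {"grip": 255,"delta_pos": [0,0,-130],"roll": 0}

```text
time_s: 3.3
ee_pos: [0.4654, -0.3131, 0.2555]
tcp_rot: [0.695, 0.719, -0.0, 0.004]
contact_force: [0.3, -1.2, -2.2]
opening: 0.0231
grip_force: 49.5
```

Run:
```python
from h import *
# staging: 45 mm before the mouth on slot line, held mallet underside at ~.20
m=np.array([.569,.0478]);u=np.array([np.cos(np.radians(-13.2)),np.sin(np.radians(-13.2))])
p=m-.045*u;print(p);delta([*p,.25],-13.2); delta([*p,.163],-13.2)
im=manip.capture("scene")[:,:,::-1];cv2.imwrite("pics/lift.png",cv2.resize(im[60:260,240:440],(600,600),interpolation=cv2.INTER_CUBIC))
```

```text
[0.52518895 0.05807579]
d [369.   72.1   3.5] roll 15.12 pos [ 0.4654 -0.3131  0.2555] t 3.3 F [ 0.3 -1.2 -2.2] open 0.0231 grip 49.5
d [369.5  71.6  90.5] roll 15.12 pos [ 0.4654 -0.3131  0.2555] t 3.3 F [ 0.3 -1.2 -2.2] open 0.0231 grip 49.5
```

View pics/lift.png

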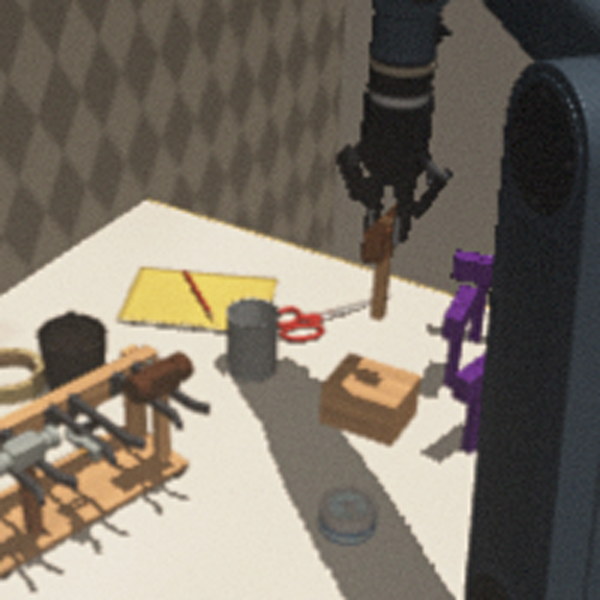

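The mallet is held upright and clear of the stand, with its handle bottom at about crop (378,318). I'll carry it to a point in front of the mouth.

>>> send_rows:
  increments:
    - {"grip": 255,"delta_pos": [15,3,0],"roll": 0}
    - {"grip": 255,"delta_pos": [50,9,0],"roll": 1}
    - {"grip": 255,"delta_pos": [95,18,2],"roll": 3}
    - {"grip": 255,"delta_pos": [140,27,3],"roll": 5}
    - {"grip": 255,"delta_pos": [185,36,3],"roll": 7}
    - {"grip": 255,"delta_pos": [230,45,3],"roll": 9}
    - {"grip": 255,"delta_pos": [275,54,3],"roll": 11}
    - {"grip": 255,"delta_pos": [320,62,3],"roll": 13}
    - {"grip": 255,"delta_pos": [350,68,3],"roll": 14}
    - {"grip": 255,"delta_pos": [369,72,3],"roll": 15}

```text
time_s: 4.35
ee_pos: [0.5217, 0.0632, 0.2439]
tcp_rot: [0.782, 0.623, -0.002, -0.002]
contact_force: [0.4, -0.5, -2.2]
opening: 0.0233
grip_force: 49.5
```

>>> send_rows:
  increments:
    - {"grip": 255,"delta_pos": [0,0,0],"roll": 0}
    - {"grip": 255,"delta_pos": [0,0,20],"roll": 0}
    - {"grip": 255,"delta_pos": [0,0,45],"roll": 0}
    - {"grip": 255,"delta_pos": [0,0,60],"roll": 0}
    - {"grip": 255,"delta_pos": [0,0,68],"roll": 0}
    - {"grip": 255,"delta_pos": [0,0,68],"roll": 0}
    - {"grip": 255,"delta_pos": [0,0,68],"roll": 0}
    - {"grip": 255,"delta_pos": [0,0,68],"roll": 0}

```text
time_s: 5.15
ee_pos: [0.5244, 0.0595, 0.1796]
tcp_rot: [0.783, 0.622, 0.001, 0.001]
contact_force: [-0.5, -0.1, -2.6]
opening: 0.0232
grip_force: 49.3
```

Run:
```python
from h import *
p=[.52519,.05808];delta([*p,.163],-13.2)
o=[]
for n,(x,y) in (("top",(255,140)),("scene",(200,130))):
    im=manip.capture(n)[:,:,::-1]; cv2.imwrite(f"pics/{n}_st.png",im)
    o.append(cv2.resize(im[y:y+100,x:x+100],(400,400),interpolation=cv2.INTER_CUBIC) if n=="top" else cv2.resize(im[y:y+100,x:x+100],(400,400),interpolation=cv2.INTER_CUBIC))
cv2.imwrite("pics/st.png",np.hstack(o)); print(manip.state()['tcp_rot'])
```

```text
d [-1.2  1.1 16.6] roll 0.12 pos [0.5244 0.0595 0.1796] t 5.15 F [-0.5 -0.1 -2.6] open 0.0232 grip 49.3
[7.83061348e-01 6.21943472e-01 8.50801421e-04 7.20558103e-04]
```

View pics/st.png

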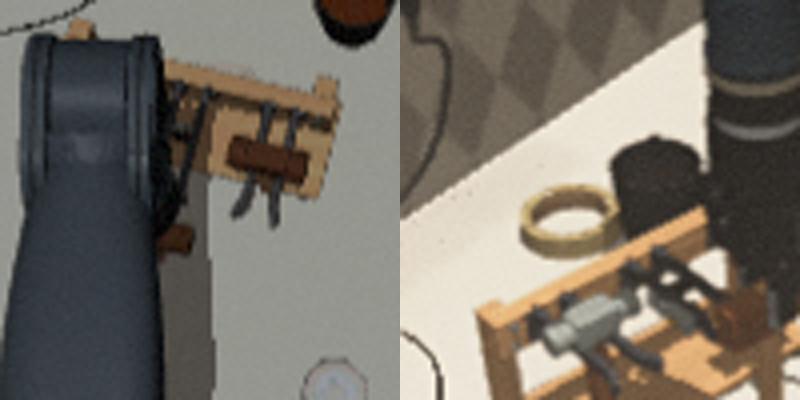

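In the top view the mallet's -y end is visible at crop (193,240) and the round mallet's left end at (228,150). I'll check the sideways position in the rack frame with these.

Run:
```python
from h import *
np.set_printoptions(precision=1,suppress=True)
h=np.array([.6255,.0346]);a=np.radians(-13.2);M=np.array([[np.cos(a),np.sin(a)],[-np.sin(a),np.cos(a)]])
F=lambda p:M@(np.array(p[:2])-h)*1000
s=manip.state();print("tcp",F(s['ee_pos']))
T=lambda x,y:cr(x,y,0,0,260,140,5);N=lambda x,y:cr(x,y,0,0,255,140,4)
im={k:cv2.cvtColor(cv2.imread(f"pics/{k}.png"),cv2.COLOR_BGR2HSV) for k in("top0","top_st")}
# brown heads: saturated, dark
for k,(x0,y0,x1,y1) in (("top0",(305,165,340,195)),("top_st",(305,165,340,195)),("top_st",(290,190,310,212)),("top0",(370,205,412,228))):
    c=im[k][y0:y1,x0:x1];m=((c[...,0]<14)&(c[...,1]>110)&(c[...,2]<130)).astype(np.uint8)
    n,l,st,ce=cv2.connectedComponentsWithStats(m)
    i=1+np.argmax(st[1:,4]);pts=np.argwhere(l==i)[:,::-1]+[x0,y0]
    print(k,st[i,4],"bbox",pts.min(0),pts.max(0),"cen",pts.mean(0),"->.15+ plane",F(plane("top",pts.mean(0),.165)),F(plane("top",pts.mean(0),.2)), "rect",cv2.minAreaRect(pts.astype(np.float32)))
print("round L end",F(plane("top",T(263,186),.165)),"R",F(plane("top",T(358,208),.165)))
print("hammer L,R",F(plane("top",T(31,137),.163)),F(plane("top",T(131,155),.163)))
for z in(.2155,.19): print("mallet end",F(plane("top",N(193,226),z)),F(plane("top",N(193,252),z)))
for nm,p in dict(tipL=(160,240),tipR=(208,250),rootL=(198,105),rootR=(235,118),midL=(185,165),midR=(222,175)).items(): print(nm,F(plane("top",T(*p),.15)))
```

```text
tcp [-104.     1.2]
top0 154 bbox [312 174] [331 186] cen [321.2 179.4] ->.15+ plane [ -4.1 -86.8] [-13.1 -89.4] rect ((321.14111328125, 179.47097778320312), (19.968854904174805, 8.567282676696777), 14.931418418884277)
top_st 152 bbox [312 174] [331 186] cen [321.3 179.4] ->.15+ plane [ -4.  -87.1] [-12.9 -89.6] rect ((321.2064514160156, 179.8119354248047), (19.827003479003906, 9.099350929260254), 16.699243545532227)
top_st 45 bbox [294 196] [302 204] cen [298.  199.6] ->.15+ plane [-100.9  -19.2] [-107.6  -23.4] rect ((298.1500244140625, 199.4500274658203), (6.640782833099365, 8.854375839233398), 71.56504821777344)
top0 132 bbox [378 211] [400 219] cen [389.  215.1] ->.15+ plane [ -80.6 -367. ] [ -87.8 -362.8] rect ((389.08123779296875, 215.13705444335938), (7.552187442779541, 21.944091796875), 85.91438293457031)
round L end [ -2.  -50.7] R [  -2.3 -125.5]
hammer L,R [ -4.3 133.2] [-0.6 54.4]
mallet end [-94.  -39.6] [-117.6  -45.4]
mallet end [-88.8 -36.8] [-112.8  -42.7]
tipL [-58.  18.]
tipR [-57.3 -20. ]
rootL [53.9 15.7]
rootR [ 50.2 -15. ]
midL [ 4.5 13.7]
midR [  3.2 -16.2]
```

>>> send_rows:
  increments:
    - {"grip": 255,"delta_pos": [-0.5,0,8],"roll": 0}
    - {"grip": 255,"delta_pos": [-0.5,0,17],"roll": 0}
    - {"grip": 255,"delta_pos": [-0.5,10,17],"roll": 0}
    - {"grip": 255,"delta_pos": [-0.5,22,17],"roll": 0}
    - {"grip": 255,"delta_pos": [-0.5,34,17],"roll": 0}
    - {"grip": 255,"delta_pos": [-0.5,34,17],"roll": 0}
    - {"grip": 255,"delta_pos": [-0.5,34,17],"roll": 0}

```text
time_s: 5.95
ee_pos: [0.5567, 0.0513, 0.1609]
tcp_rot: [0.783, 0.622, -0.0, -0.0]
contact_force: [-0.5, 0.6, -2.7]
opening: 0.0227
grip_force: 49.8
```

```bash
cat >> h.py <<'E'
H=np.array([.6255,.0346]);_a=np.radians(-13.2);M=np.array([[np.cos(_a),np.sin(_a)],[-np.sin(_a),np.cos(_a)]])
def rk():
    s=manip.state();print("rack xy mm",(M@(s['ee_pos'][:2]-H)*1000).round(1),"z",s['ee_pos'][2].round(4),"F rack",(M@s['contact_force'][:2]).round(1),s['contact_force'][2].round(1),"rot",R.from_quat(s['tcp_rot']).apply([[0,1,0],[0,0,1]]).round(3).tolist(),"tq",s['torque'].round(2),"t",round(s['time_s'],2),"grip",round(s['grip_force'],1),round(s['opening'],4))
E
python3 - <<'E'
from h import *
rk()
im=manip.capture("scene")[:,:,::-1];cv2.imwrite("pics/near.png",cv2.resize(im[160:250,210:310],(800,600),interpolation=cv2.INTER_CUBIC)[:, :800])
E
```

```text
rack xy mm [-70.8   0.6] z 0.1609 F rack [-0.6  0.5] -2.7 rot [[0.974, -0.226, -0.001], [-0.001, 0.0, -1.0]] tq [ 0.03  0.03 -0.02] t 5.95 grip 49.8 0.0227
```

View pics/near.png

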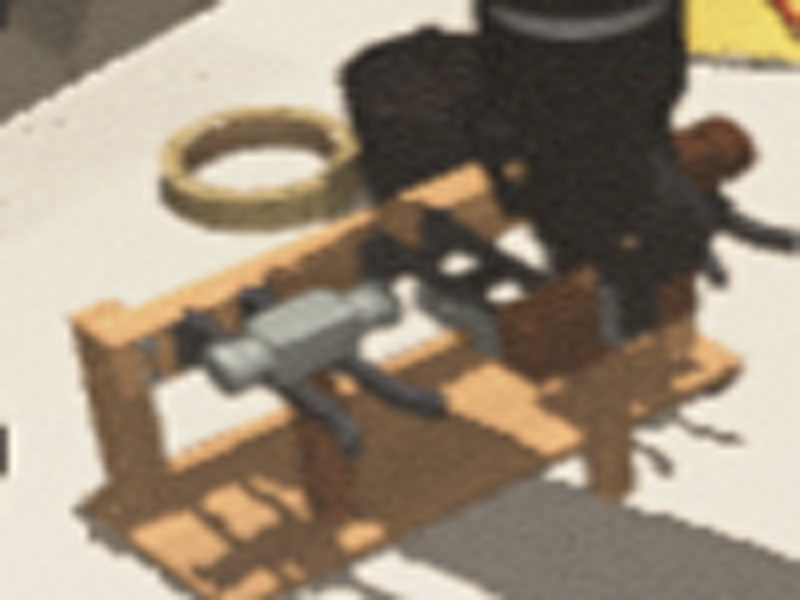

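The mallet is at the mouth, upright and in line, with the handle at crop (610,450). I'll raise it 2 mm and go in gently.

>>> send_rows:
  increments:
    - {"grip": 255,"delta_pos": [0,0,-2],"roll": 0}
    - {"grip": 255,"delta_pos": [0,5,-2],"roll": 0}
    - {"grip": 255,"delta_pos": [0,10,-2],"roll": 0}
    - {"grip": 255,"delta_pos": [0,15,-2],"roll": 0}
    - {"grip": 255,"delta_pos": [0,20,-2],"roll": 0}
    - {"grip": 255,"delta_pos": [0,20,-2],"roll": 0}
    - {"grip": 255,"delta_pos": [0,20,-2],"roll": 0}

```text
time_s: 6.7
ee_pos: [0.5763, 0.0468, 0.1632]
tcp_rot: [0.783, 0.622, -0.0, -0.0]
contact_force: [0.1, -0.3, -2.3]
opening: 0.0232
grip_force: 49.7
```

```bash
python3 -c "
from h import *
rk()"
```

```text
rack xy mm [-50.7   0.7] z 0.1632 F rack [ 0.1 -0.3] -2.3 rot [[0.974, -0.226, -0.001], [-0.001, 0.0, -1.0]] tq [-0.02 -0.02 -0.04] t 6.7 grip 49.7 0.0232
```

>>> send_rows:
  increments:
    - {"grip": 255,"delta_pos": [0,3,0],"roll": 0}
    - {"grip": 255,"delta_pos": [0,6,0],"roll": 0}
    - {"grip": 255,"delta_pos": [0,9,0],"roll": 0}
    - {"grip": 255,"delta_pos": [0,9,0],"roll": 0}

```text
time_s: 7.1
ee_pos: [0.5855, 0.0447, 0.1634]
tcp_rot: [0.783, 0.622, 0.0, 0.0]
contact_force: [-0.1, 0.7, -2.4]
opening: 0.0228
grip_force: 49.7
```

```bash
python3 -c "
from h import *
rk()"
```

```text
rack xy mm [-41.3   0.7] z 0.1634 F rack [-0.2  0.7] -2.4 rot [[0.974, -0.226, 0.0], [0.0, -0.0, -1.0]] tq [ 0.02 -0.02  0.01] t 7.1 grip 49.7 0.0228
```

>>> send_rows:
  increments:
    - {"grip": 255,"delta_pos": [0,2,0],"roll": 0}
    - {"grip": 255,"delta_pos": [0,4,0],"roll": 0}
    - {"grip": 255,"delta_pos": [0,6,0],"roll": 0}
    - {"grip": 255,"delta_pos": [0,6,0],"roll": 0}

```text
time_s: 7.5
ee_pos: [0.5902, 0.0431, 0.1631]
tcp_rot: [0.783, 0.622, -0.001, -0.0]
contact_force: [-2.9, -1.3, -2.3]
opening: 0.023
grip_force: 49.8
```

>>> send_rows:
  increments:
    - {"grip": 255,"delta_pos": [0,2,0],"roll": 0}
    - {"grip": 255,"delta_pos": [0,4,0],"roll": 0}
    - {"grip": 255,"delta_pos": [0,4,0],"roll": 0}

```text
time_s: 7.8
ee_pos: [0.5936, 0.042, 0.1627]
tcp_rot: [0.783, 0.622, -0.002, -0.0]
contact_force: [-5.0, -2.5, -2.2]
opening: 0.0232
grip_force: 49.7
```

```bash
python3 -c "
from h import *
rk()"
```

```text
rack xy mm [-32.7  -0.1] z 0.1627 F rack [-4.3 -3.6] -2.2 rot [[0.974, -0.227, -0.003], [-0.003, -0.001, -1.0]] tq [-0.45  1.11 -0.02] t 7.8 grip 49.7 0.0232
```

>>> send_rows:
  increments:
    - {"grip": 255,"delta_pos": [0,2,0],"roll": 0}
    - {"grip": 255,"delta_pos": [0,4,0],"roll": 0}
    - {"grip": 255,"delta_pos": [0,4,0],"roll": 0}

```text
time_s: 8.1
ee_pos: [0.5977, 0.0409, 0.1627]
tcp_rot: [0.783, 0.622, -0.002, -0.0]
contact_force: [-4.3, -3.2, -2.5]
opening: 0.0235
grip_force: 49.7
```

>>> send_rows:
  increments:
    - {"grip": 255,"delta_pos": [0,2,0],"roll": 0}
    - {"grip": 255,"delta_pos": [0,4,0],"roll": 0}
    - {"grip": 255,"delta_pos": [0,4,0],"roll": 0}

```text
time_s: 8.4
ee_pos: [0.6025, 0.0397, 0.163]
tcp_rot: [0.783, 0.622, -0.001, 0.001]
contact_force: [-3.6, -2.9, -4.1]
opening: 0.0231
grip_force: 49.7
```

```bash
python3 -c "
from h import *
rk()"
```

```text
rack xy mm [-23.5  -0.2] z 0.163 F rack [-2.8 -3.6] -4.1 rot [[0.974, -0.227, -0.0], [-0.001, -0.002, -1.0]] tq [-0.89  0.68 -0.04] t 8.4 grip 49.7 0.0231
```

>>> send_rows:
  increments:
    - {"grip": 255,"delta_pos": [0,2,0],"roll": 0}
    - {"grip": 255,"delta_pos": [0,4,0],"roll": 0}
    - {"grip": 255,"delta_pos": [0,4,0],"roll": 0}

```text
time_s: 8.7
ee_pos: [0.6068, 0.0392, 0.1634]
tcp_rot: [0.783, 0.622, -0.0, 0.001]
contact_force: [-3.2, -4.3, -3.8]
opening: 0.0232
grip_force: 49.7
```

>>> send_rows:
  increments:
    - {"grip": 255,"delta_pos": [0,1.5,0],"roll": 0}
    - {"grip": 255,"delta_pos": [0,3,0],"roll": 0}
    - {"grip": 255,"delta_pos": [0,3,0],"roll": 0}

```text
time_s: 9.0
ee_pos: [0.6094, 0.0388, 0.1634]
tcp_rot: [0.783, 0.622, -0.0, 0.0]
contact_force: [-3.0, -4.7, -2.5]
opening: 0.0233
grip_force: 49.7
```

```bash
python3 -c "
from h import *
rk()"
```

```text
rack xy mm [-16.6   0.4] z 0.1634 F rack [-1.8 -5.2] -2.5 rot [[0.974, -0.226, 0.0], [-0.0, -0.001, -1.0]] tq [-0.92  0.8   0.03] t 9.0 grip 49.7 0.0233
```

>>> send_rows:
  increments:
    - {"grip": 255,"delta_pos": [0,1.5,0],"roll": 0}
    - {"grip": 255,"delta_pos": [0,3,0],"roll": 0}
    - {"grip": 255,"delta_pos": [0,3,0],"roll": 0}

```text
time_s: 9.3
ee_pos: [0.6123, 0.0382, 0.1634]
tcp_rot: [0.783, 0.622, -0.0, 0.0]
contact_force: [-3.6, -3.5, -2.0]
opening: 0.0231
grip_force: 49.8
```

>>> send_rows:
  increments:
    - {"grip": 255,"delta_pos": [0,1,0],"roll": 0}
    - {"grip": 255,"delta_pos": [0,2,0],"roll": 0}
    - {"grip": 255,"delta_pos": [0,2,0],"roll": 0}

```text
time_s: 9.6
ee_pos: [0.6141, 0.0378, 0.1634]
tcp_rot: [0.783, 0.622, -0.0, 0.0]
contact_force: [-3.6, -2.8, -2.7]
opening: 0.0233
grip_force: 49.8
```

```bash
python3 -c "
from h import *
rk()"
```

```text
rack xy mm [-11.8   0.5] z 0.1634 F rack [-2.9 -3.6] -2.7 rot [[0.974, -0.226, -0.0], [-0.0, -0.001, -1.0]] tq [-0.88  0.87  0.05] t 9.6 grip 49.8 0.0233
```

>>> send_rows:
  increments:
    - {"grip": 255,"delta_pos": [0,1,0],"roll": 0}
    - {"grip": 255,"delta_pos": [0,1.5,0],"roll": 0}
    - {"grip": 255,"delta_pos": [0,1.5,0],"roll": 0}

```text
time_s: 9.9
ee_pos: [0.6167, 0.0385, 0.1638]
tcp_rot: [0.783, 0.622, 0.002, 0.0]
contact_force: [-1.0, -1.5, -3.7]
opening: 0.0236
grip_force: 49.8
```

>>> send_rows:
  increments:
    - {"grip": 255,"delta_pos": [0,1,0],"roll": 0}
    - {"grip": 255,"delta_pos": [0,1,0],"roll": 0}
    - {"grip": 255,"delta_pos": [0,1,0],"roll": 0}

```text
time_s: 10.2
ee_pos: [0.6176, 0.0381, 0.1639]
tcp_rot: [0.783, 0.622, 0.001, 0.0]
contact_force: [-0.2, 0.2, -2.9]
opening: 0.0231
grip_force: 49.9
```

```bash
python3 -c "
from h import *
rk()"
```

```text
rack xy mm [-8.5  1.6] z 0.1639 F rack [-0.3  0.1] -2.9 rot [[0.974, -0.226, 0.002], [0.002, 0.001, -1.0]] tq [-0.    0.01 -0.04] t 10.2 grip 49.9 0.0231
```

The keeper has snapped shut: the sideways force is gone. Now I'll feel for the buffer.

>>> send_rows:
  increments:
    - {"grip": 255,"delta_pos": [0,1,0],"roll": 0}
    - {"grip": 255,"delta_pos": [0,1,0],"roll": 0}
    - {"grip": 255,"delta_pos": [0,1,0],"roll": 0}

```text
time_s: 10.5
ee_pos: [0.6178, 0.0376, 0.1635]
tcp_rot: [0.783, 0.622, 0.0, -0.0]
contact_force: [-0.5, 0.6, -2.4]
opening: 0.0233
grip_force: 50.0
```

>>> send_rows:
  increments:
    - {"grip": 255,"delta_pos": [0,1,0],"roll": 0}
    - {"grip": 255,"delta_pos": [0,1,0],"roll": 0}
    - {"grip": 255,"delta_pos": [0,1,0],"roll": 0}

```text
time_s: 10.8
ee_pos: [0.6184, 0.0373, 0.1634]
tcp_rot: [0.783, 0.622, 0.0, -0.0]
contact_force: [-1.1, 0.5, -1.3]
opening: 0.0235
grip_force: 50.1
```

```bash
python3 -c "
from h import *
rk()"
```

```text
rack xy mm [-7.5  1. ] z 0.1634 F rack [-1.2  0.3] -1.3 rot [[0.974, -0.226, -0.001], [-0.0, 0.001, -1.0]] tq [0.26 0.28 0.02] t 10.8 grip 50.1 0.0235
```

>>> send_rows:
  increments:
    - {"grip": 255,"delta_pos": [0,1,0],"roll": 0}
    - {"grip": 255,"delta_pos": [0,1,0],"roll": 0}
    - {"grip": 255,"delta_pos": [0,1,0],"roll": 0}

```text
time_s: 11.1
ee_pos: [0.6192, 0.0372, 0.1634]
tcp_rot: [0.783, 0.622, -0.0, -0.0]
contact_force: [-2.1, 1.3, -0.3]
opening: 0.0231
grip_force: 50.1
```

```bash
python3 -c "
from h import *
rk()"
```

```text
rack xy mm [-6.7  1.1] z 0.1634 F rack [-2.3  0.8] -0.3 rot [[0.974, -0.226, -0.001], [-0.001, 0.001, -1.0]] tq [0.46 0.67 0.02] t 11.1 grip 50.1 0.0231
```

>>> send_rows:
  increments:
    - {"grip": 255,"delta_pos": [0,1,0],"roll": 0}
    - {"grip": 255,"delta_pos": [0,1,0],"roll": 0}
    - {"grip": 255,"delta_pos": [0,1,0],"roll": 0}

```text
time_s: 11.4
ee_pos: [0.6201, 0.0369, 0.1634]
tcp_rot: [0.783, 0.622, -0.0, -0.001]
contact_force: [-4.5, 2.7, -0.3]
opening: 0.0235
grip_force: 50.2
```

```bash
python3 -c "
from h import *
rk()"
```

```text
rack xy mm [-5.8  1. ] z 0.1634 F rack [-5.   1.6] -0.3 rot [[0.974, -0.226, -0.001], [-0.001, 0.001, -1.0]] tq [ 0.6   0.99 -0.05] t 11.4 grip 50.2 0.0235
```

That's about 5 N, so the buffer is pressed in roughly 2.5 mm. I'll back off 3 mm and lower the head.

>>> send_rows:
  increments:
    - {"grip": 255,"delta_pos": [0,-1.5,0],"roll": 0}
    - {"grip": 255,"delta_pos": [0,-3,0],"roll": 0}
    - {"grip": 255,"delta_pos": [0,-3,0],"roll": 0}
    - {"grip": 255,"delta_pos": [0,-3,1],"roll": 0}
    - {"grip": 255,"delta_pos": [0,-3,2],"roll": 0}
    - {"grip": 255,"delta_pos": [0,-3,2],"roll": 0}

```text
time_s: 12.0
ee_pos: [0.6179, 0.0368, 0.1612]
tcp_rot: [0.783, 0.622, -0.0, 0.0]
contact_force: [-0.9, -0.2, -3.5]
opening: 0.0231
grip_force: 49.9
```

```bash
python3 -c "
from h import *
rk()"
```

```text
rack xy mm [-7.9  0.4] z 0.1612 F rack [-0.8 -0.4] -3.5 rot [[0.974, -0.227, 0.001], [0.0, -0.001, -1.0]] tq [ 0.04  0.25 -0.01] t 12.0 grip 49.9 0.0231
```

>>> send_rows:
  increments:
    - {"grip": 255,"delta_pos": [0,0,1],"roll": 0}
    - {"grip": 255,"delta_pos": [0,0,1],"roll": 0}
    - {"grip": 255,"delta_pos": [0,0,1],"roll": 0}

```text
time_s: 12.3
ee_pos: [0.6179, 0.037, 0.1604]
tcp_rot: [0.783, 0.622, -0.0, 0.0]
contact_force: [-0.2, -0.6, -3.4]
opening: 0.0232
grip_force: 49.9
```

>>> send_rows:
  increments:
    - {"grip": 255,"delta_pos": [0,0,1],"roll": 0}
    - {"grip": 255,"delta_pos": [0,0,1],"roll": 0}
    - {"grip": 255,"delta_pos": [0,0,1],"roll": 0}

```text
time_s: 12.6
ee_pos: [0.6179, 0.037, 0.1604]
tcp_rot: [0.783, 0.622, 0.0, 0.001]
contact_force: [-1.4, -0.9, 2.5]
opening: 0.0236
grip_force: 50.5
```

```bash
python3 -c "
from h import *
rk()"
```

```text
rack xy mm [-7.9  0.6] z 0.1604 F rack [-1.2 -1.2] 2.5 rot [[0.974, -0.226, 0.001], [0.001, -0.001, -1.0]] tq [-0.26  0.47  0.01] t 12.6 grip 50.5 0.0236
```

The head is down on the prongs. I'll release it.

>>> send_rows:
  increments:
    - {"grip": 255,"delta_pos": [0,0,0],"roll": 0}
    - {"grip": 180,"delta_pos": [0,0,0],"roll": 0}
    - {"grip": 172,"delta_pos": [0,0,0],"roll": 0}
    - {"grip": 164,"delta_pos": [0,0,0],"roll": 0}
    - {"grip": 150,"delta_pos": [0,0,0],"roll": 0}
    - {"grip": 130,"delta_pos": [0,0,0],"roll": 0}
    - {"grip": 100,"delta_pos": [0,0,0],"roll": 0}
    - {"grip": 100,"delta_pos": [0,0,0],"roll": 0}
    - {"grip": 100,"delta_pos": [0,0,0],"roll": 0}
  squeeze: 20

```text
time_s: 13.5
ee_pos: [0.6177, 0.0373, 0.1594]
tcp_rot: [0.783, 0.622, 0.0, 0.0]
contact_force: [0.0, -0.8, -0.1]
opening: 0.0522
grip_force: 0.0
```

```bash
python3 -c "
from h import *
rk()"
```

```text
rack xy mm [-8.2  0.8] z 0.1594 F rack [ 0.2 -0.7] -0.1 rot [[0.974, -0.226, 0.0], [0.0, 0.0, -1.0]] tq [ 0.    0.01 -0.01] t 13.5 grip 0.0 0.0522
```

>>> send_rows:
  increments:
    - {"grip": 100,"delta_pos": [0,0,-10],"roll": 0}
    - {"grip": 100,"delta_pos": [0,0,-25],"roll": 0}
    - {"grip": 100,"delta_pos": [0,0,-50],"roll": 0}
    - {"grip": 100,"delta_pos": [0,0,-80],"roll": 0}
    - {"grip": 100,"delta_pos": [0,-30,-100],"roll": 0}
    - {"grip": 100,"delta_pos": [0,-70,-110],"roll": 0}
    - {"grip": 100,"delta_pos": [0,-110,-120],"roll": 0}
    - {"grip": 100,"delta_pos": [0,-150,-120],"roll": 0}
    - {"grip": 100,"delta_pos": [0,-150,-120],"roll": 0}

```text
time_s: 14.4
ee_pos: [0.4672, 0.0723, 0.2811]
tcp_rot: [0.782, 0.623, -0.0, -0.0]
contact_force: [0.7, -0.1, -0.6]
opening: 0.052
grip_force: 0.0
```

Run:
```python
from h import *
rk()
im=manip.capture("scene")[:,:,::-1];cv2.imwrite("pics/end.png",cv2.resize(im[160:250,200:320],(800,600),interpolation=cv2.INTER_CUBIC))
```

```text
rack xy mm [-162.7    0.6] z 0.2811 F rack [0.7 0. ] -0.6 rot [[0.974, -0.224, -0.001], [-0.001, 0.001, -1.0]] tq [ 0.05 -0.04  0.02] t 14.4 grip 0.0 0.052
```

View pics/end.png

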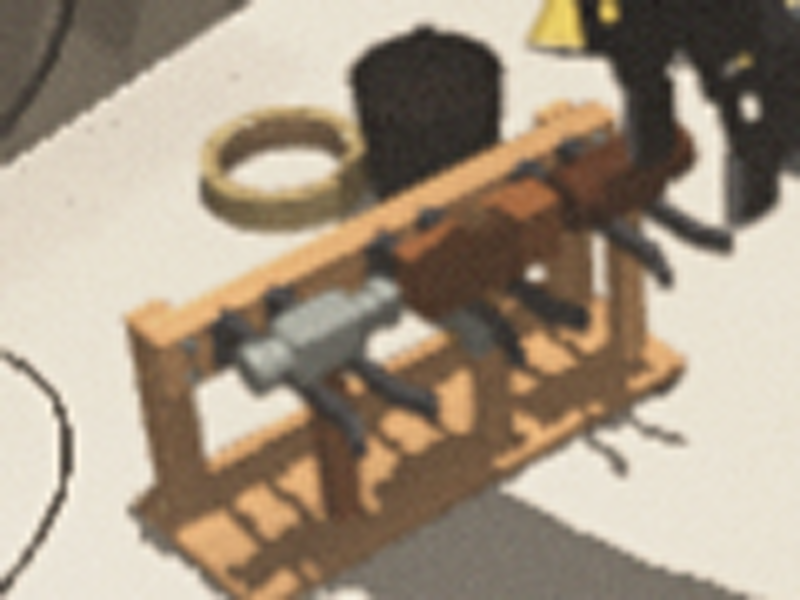

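The mallet hangs level in the middle hook with its head at about (480,240). Both neighbours are in place and the gripper is clear.

```bash
python3 -c "
from rig import manip
print(manip.job_done())"
```

```text
the job is handed in; nothing more can be done
None
```

The mallet hangs in the middle hook behind the closed keeper, pushed in until it touched the buffer at about 5 N; both neighbouring tools hang in place, and the job is handed in (no verdict was shown).

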